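# Park the pressing roller on its sloping rest

## Robot

A 6-joint arm with a two-finger parallel gripper is mounted at the origin on the work surface. World frame = base frame: x ahead of the robot, y to its left, z up, the work surface at z = 0. Lengths are in mm, angles in rad, forces in N, time in s.
With the tool pointing down it reaches from about 350 to 875 mm from the base axis. Payload 4.2 kg.
Tool frame: the origin (TCP) lies between the finger pads; the fingertips stand 25 mm ahead of it and the grasp point (between the pads) lies 6 mm ahead of it; z points along the fingers, y is the line along which they close (so a half turn about z gives the same grasp; the last joint's range is limited). The gripper opens to 85 mm and grips with 20 to 120 N. Pads are 22 mm wide; open, the fingers measure 114 mm over their backs; the gripper's body (76 mm by 85 mm) begins 54 mm behind the grasp point. The pads swing forward as they close: fully open they stand 13 mm farther back than shut.
Start: joints at [1.432, 0.385, 0.008, 0, -1.194, -0.259], TCP at [242.086, 576.189, 256.312] pointing down, gripper open.
Joint ranges: [-3.14, 3.14], [-1.21, 2.06], [-1.07, 1.41], [-3.16, 2.05], [-2.99, -0.16], [-3.1, 3.1]. Speed limits (rad/s): [2.79, 2.79, 3.14, 3.14, 3.14, 3.14].

## Interface

Orientations are given as a unit quaternion [x, y, z, w].
In Python, from bench import read_state, imaging, workorder, nets gives the robot as it stands.
- The arm moves only by the tool apply_moves, never from a script. Its argument "rows" is a list of rows, each an object with "hand": the opening, from -1 (shut) to 1 (fully open); "delta_pos": the shift along the tool's x, y, z in mm, a list of three; "yaw": the turn about the tool's z in rad. A call has 1 to 12 rows; each row is the pose to reach, as a shift and turn from the pose commanded when the call began, along the tool's axes at that moment; what a row does not reach only later rows make up. A row lasts 1/12 s, in which the tool goes at most 41.7 mm and 7.16 degrees, less where a joint would pass 70% of its speed; a pose out of reach is approached as far as the arm can. A call with a gripper value outside its range is refused whole. The fingers move at their own pace and stop on an object; the grip force is fixed at half the most. Time passes only in rows, so rows that repeat a pose let the fingers close. It gives the time, the measured TCP pose, the force, the opening and the grip force at its end, in the units of the state.
- read_state(): the state, without advancing time (a new reading comes with each control period).
- imaging.get_image(name): name is "scene" or "side" or "wrist"; returns a dict with "pixels" (400x640x3 uint8, red, green, blue), "fx", "fy", "cx", "cy" (pixels), "xyz" and "rotation" of the camera in the world. Camera axes: x right, y down, z forward; pixel columns grow to the right and rows downward; lengths in mm; the calibration is good to about 2 mm. A picture is of the moment at which its call begins. There is no depth.
- workorder.job_done(): hands the job in; it is judged then, once.
Trained networks look in the newest picture that a camera, given by its name, has taken for a name from the list of things; names that differ only in an ending like _2 or _b are one class to them, and where a whole thing is asked for, a point or a joint stands for the part that bears it (a point fixed in the world has none). Each returns a list of dicts, best first, with "score" (0 to 1); they miss things now and then, are a little off and sometimes report something else, mostly with a low value. They report only what shows in the picture. A call takes as long as a camera call. They do not tell look-alikes from the thing itself.
- nets.find_in(camera, query): "location" ([row, column] in pixels, amid what is visible of it).
- nets.pinpoint(camera, query): "location" ([row, column] in pixels: a listed point, or the origin of a listed thing).
The state is a dict: "clock": time; "joints": joint angles; "joint_vel": joint speeds; "joint_efforts": joint torques, N m; "position": TCP position; "ee_rot": TCP orientation; "contact_force": force on the tool from outside, world axes, zero at the start; "wrist_torque": the same for the moment, N m; "gripper_width": finger opening in mm; "grasp_force": force on a finger pad.
Only numpy, scipy, OpenCV 4.12 (cv2) and the standard library are available. Lean on these libraries where they do the work, as an engineer would, in place of code of your own. Each camera call takes 0.05 s, during which the arm holds its last target. There are 200 camera calls.

## Task

With the fingertips, slowly push the steel roller up the slope of its wooden rest, over the crest and home against the stop, without letting it run away or roll back and without lifting it off the track. When it lies still at the stop, push the keeper arm across the track behind it, all the way to its end. Leave the jars, tools and other things on the table where they are.

Things in the scene. Friction and masses are not known exactly. Their poses are not given: they have to be found in the camera images.
- rest: wooden roller rest, fixed to the table, 270 long (its x axis), 150 wide (its y axis). Origin: centre of its underside, on the table. +x points uphill, to the stop; +y is the left side looking uphill. A 126 wide track runs along x between two low side cheeks (13 above the track, outer faces at y = +-75)
- crest (a point): point on the track's surface at its crest, (60, 0, 32) mm in the rest's frame. Surface height above the table along the rest's x: 16 at x=-135 (open lower end), falling 5 degrees to a valley, 12 at x=-85, rising 8 degrees to this crest, then falling 5 degrees to 27 at the face of the stop at x=120, an upright board 75 tall
- valley (a point): point in the rest: axis of the roller as it lies in the valley at the start, at (-86, 0, 47) mm in the rest's frame
- seat (a point): point in the rest: axis of the roller when it lies home against the stop, at (85, 0, 65) mm in the rest's frame; it stays there by itself
- roller: polished, slippery steel roller (friction about 0.35), 70 in diameter, 120 long, 144 over its axle stubs; 0.35 to 0.7 kg. Origin: its centre; its y axis is the roller's axis (across the track). Starts in the valley, free to roll; let go on the slope it runs back. Push it at about 0.1 m/s or less: over 0.2 m/s out of touch on the slope is running free, over 0.35 m/s anywhere is flung
- keeper (a joint): keeper arm, a dark flat steel bar on an upright pivot at (35, 90) mm in the rest's frame. In rad: 0 = the bar points along the rest's -x, outside the left cheek; negative = turned outwards, away from the track; 1.57 (end stop) = square across the track behind the seated roller. Starts between -0.6 and -0.1; stays where it is left; under 2 N at the tip turns it
- keeper_mid (a point): point on the keeper bar at mid-height, 90 from the pivot axis. The bar is 12 thick, 26 tall (46 to 72 above the table), reaches 125 from the pivot, and has a 14 tall, 18 diameter knob on top, 115 from the pivot. When the bar points along the rest's -x, its outer face is the +y side: push there to close it
- size_jar: bystander: capped jar, 60 across, 85 tall, on the right of the rest; origin at its underside
- small_roller: bystander: short steel roller standing on end, 44 across, 87 tall, on the right of the rest; origin at its underside
- weight: bystander: small knobbed brass weight, 48 across, 50 tall, on the right of the rest; origin at its underside
- leaf_book: bystander: flat paper book, 130 x 90 x 14, on the left of the rest; origin at its underside
- paint_tin: bystander: tin, 90 across, 100 tall, at the right edge of the work area; origin at its underside
- brush_pot: bystander: yellow pot, 80 across, 100 tall, at the left edge; origin at its underside
- brush: bystander: brush lying at the left edge; origin at its underside
- hammer: bystander: hammer lying at the right edge; origin at its underside
Not all that is in view belongs to the job. What is shaped like the roller but pink, red or turquoise is not meant.

How it is judged (in metres and radians):
On the way, in this order (a step that is already met when the one before it is completed fails the run):
1. the fingers push the roller on the slope (x of roller in the frame of rest between -0.05 and 0.03 m and contact force between the fingers and roller above 0.05 N), for 0.1 s.
2. the roller lies still at the stop, the keeper still open (x of roller in the frame of rest between 0.079 and 0.091 m and z of roller in the frame of rest between 0.058 and 0.073 m and y of roller in the frame of rest between -0.02 and 0.02 m and angle between the y axis of roller and the y axis of rest, either way round below 0.12 rad and linear speed of roller below 0.03 m/s and value of joint keeper below 0.5 rad), for 0.2 s.
3. the keeper arm is across the track (value of joint keeper above 1.4 rad), for 0.2 s.
At the end, for the whole second after the job is handed in: The roller lies still in the seat against the stop (axis within 6 mm of the seat point along the rest, square to the track within 0.12 rad) and the keeper arm is across the track behind it (joint over 1.4 rad, of 1.57) (x of roller in the frame of rest between 0.079 and 0.091 m and z of roller in the frame of rest between 0.058 and 0.073 m and y of roller in the frame of rest between -0.02 and 0.02 m and angle between the y axis of roller and the y axis of rest, either way round below 0.12 rad and linear speed of roller below 0.02 m/s and value of joint keeper above 1.4 rad); the robot touches nothing.
It fails at once if the roller runs free or rolls back on the slope (out of touch of the fingers, faster than 0.2 m/s) (x of roller in the frame of rest between -0.07 and 0.05 m and linear speed of roller above 0.2 m/s and contact force between the fingers and roller below 0.02 N).
It fails at once if the roller is flung (over 0.35 m/s) (linear speed of roller above 0.35 m/s).
It fails at once if the roller is lifted off the track (z of roller in the frame of rest above 0.08 m or (x of roller in the frame of rest below -0.03 m and z of roller in the frame of rest above 0.069 m)).
It fails at once if a bystander is moved by more than 20 mm (distance of any of size_jar, small_roller, weight, leaf_book, paint_tin, brush_pot, brush, hammer from where it was at the start of the episode above 0.02 m).
It also fails if it takes over 58 s, if anything falls off the work surface, if the arm or the gripper's body presses on something with over 40 N, if the wrist force passes 120 N, or if a joint passes its speed limit or range.

## Working session

There is one attempt and no reset: what is moved stays moved. The work goes in short steps, Python scripts to look and compute and a tool call to move; the robot and the scene stay as the last step left them, time stands still between calls to the robot, and variables do not carry over. Pictures are saved under pics/ and viewed, at most 10 in all, crops included, and the job is handed in when it is done.

Besides the shell and the picture viewer there is one more tool, called after "Call:" as name(argument=value, ...), one argument or row to a line, values as JSON. apply_moves: Moves the arm, as the interface text tells. Its arguments: {"type":"object","properties":{"rows":{"type":"array"}},"required":["rows"]}

```bash
mkdir -p pics; ls; cat > h.py <<'E'
import numpy as np, cv2
from bench import read_state, imaging, workorder, nets
from scipy.spatial.transform import Rotation as R
def cam(n):
    return imaging.get_image(n)
def ray(im,rc):
    d=np.array([(rc[1]-im['cx'])/im['fx'],(rc[0]-im['cy'])/im['fy'],1.])
    M=np.array(im['rotation'],float)
    M=R.from_quat(M).as_matrix() if M.size==4 else M.reshape(3,3)
    d=M@d; return np.array(im['xyz'],float),d/np.linalg.norm(d)
def onz(im,rc,z):
    p,d=ray(im,rc); return p+d*(z-p[2])/d[2]
def tri(rs):
    A=0;b=0
    for p,d in rs:
        P=np.eye(3)-np.outer(d,d);A=A+P;b=b+P@p
    x=np.linalg.solve(A,b); return x,[np.linalg.norm((np.eye(3)-np.outer(d,d))@(x-p)) for p,d in rs]
def proj(im,X):
    M=np.array(im['rotation'],float)
    M=R.from_quat(M).as_matrix() if M.size==4 else M.reshape(3,3)
    c=M.T@(np.array(X)-np.array(im['xyz'])); return [im['fy']*c[1]/c[2]+im['cy'],im['fx']*c[0]/c[2]+im['cx']]
def save(im,f,crop=None,s=1):
    p=im['pixels'][:,:,::-1]
    if crop: p=p[crop[0]:crop[1],crop[2]:crop[3]]
    cv2.imwrite(f,cv2.resize(p,None,fx=s,fy=s,interpolation=cv2.INTER_CUBIC))
E
python3 - <<'E'
from h import *
np.set_printoptions(precision=1,suppress=True)
s=read_state(); print(s)
I={c:cam(c) for c in('scene','side')}
for c in I: save(I[c],f'pics/{c}0.png'); print(c,I[c]['xyz'],np.array(I[c]['rotation']).shape)
for q in ['roller','rest','crest','valley','seat','keeper','keeper_mid','size_jar','small_roller','weight','leaf_book']:
    L=[]
    for c in I:
        r=nets.pinpoint(c,q); print(q,c,[(np.round(x['location'],1),round(x['score'],2)) for x in r[:4]])
        if r: L.append(ray(I[c],r[0]['location']))
    if len(L)==2: print('   ',*tri(L))
E
```

```text
pics
{'clock': 0.0, 'joints': array([ 1.4,  0.4,  0. , -0. , -1.2, -0.3]), 'joint_vel': array([-0., -0.,  0.,  0., -0.,  0.]), 'joint_efforts': array([ -0. , -39.2,  18.8,   4.2,  -0. ,  -0. ]), 'position': array([241.9, 575.7, 255.2]), 'ee_rot': array([ 1. , -0.2, -0. ,  0. ]), 'contact_force': array([ 0.3, -0.1, -0.1]), 'wrist_torque': array([ 0., -0.,  0.]), 'grasp_force': 0.0, 'gripper_width': 85.46166757676107}
scene [1557.6  257.3 1210.8] (4,)
side [  373.5 -1054.6   913.7] (4,)
roller scene [(array([154.7, 289.2]), 0.91), (array([245.3, 233.3]), 0.82), (array([180.6, 412.1]), 0.75)]
roller side [(array([254.2, 246.6]), 0.9), (array([180.5, 311.5]), 0.81), (array([163.2, 260.5]), 0.71), (array([250.2, 405.4]), 0.64)]
    [ 315.9 -167.5   18.5] [np.float64(6.614755833583776), np.float64(6.6147558335837795)]
rest scene [(array([224.9, 329.1]), 0.62)]
rest side []
crest scene [(array([229.6, 317.3]), 0.88)]
crest side [(array([201.8, 347.2]), 0.96)]
    [628.5  10.1  29.2] [np.float64(3.7676508167339167), np.float64(3.7676508167337435)]
valley scene [(array([204.4, 286.2]), 0.35)]
valley side [(array([184.3, 308.8]), 0.79)]
    [550.1 -64.3 112.4] [np.float64(66.97435190084052), np.float64(66.97435190084067)]
seat scene [(array([224. , 314.2]), 0.86)]
seat side []Traceback (most recent call last):
  File "<stdin>", line 9, in <module>
ValueError: it knows: brush, brush_pot, crest, hammer, keeper_mid, leaf_book, paint_tin, rest, roller, seat, size_jar, small_roller, valley, weight
```

View pics/scene0.png

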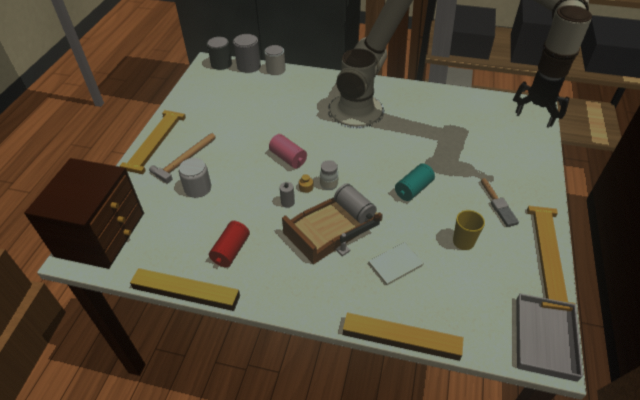

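View pics/side0.png

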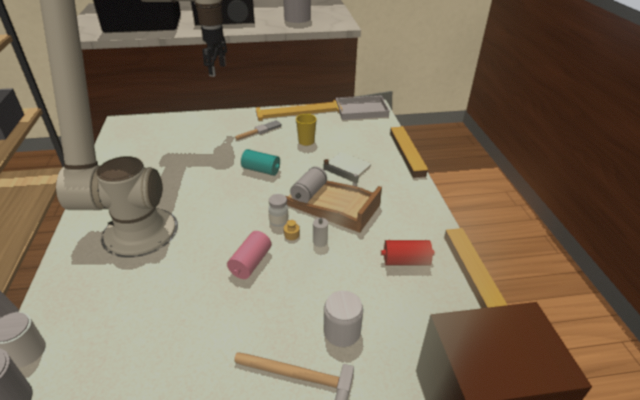

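Steel roller: scene (203,355), side (184,309). Look-alikes are pink at scene (150,288) / side (254,248), red at scene (244,230) / side (252,408) and turquoise at scene (181,414) / side (161,261). The one lying in the wooden rest is grey, so I choose that one. The stop is toward scene (240,295) / side (205,372). The keeper is at scene (245,343) / side (170,342).

```bash
python3 - <<'E'
from h import *
np.set_printoptions(precision=1,suppress=True)
I={c:cam(c) for c in('scene','side')}
print(read_state()['position'], R.from_quat(read_state()['ee_rot']).as_matrix().round(3).tolist())
for c in I: save(I[c],f'pics/{c}1.png',{'scene':(170,280,270,400),'side':(140,240,270,400)}[c],5)
for q in ['roller','rest','crest','valley','seat','keeper_mid','size_jar','small_roller','weight','leaf_book']:
    D={}
    for c in I:
        D[c]=nets.pinpoint(c,q); print(q,c,[(np.round(x['location'],1),round(x['score'],2)) for x in D[c][:5]])
    best=[]
    for a in D['scene']:
        for b in D['side']:
            x,e=tri([ray(I['scene'],a['location']),ray(I['side'],b['location'])])
            best.append((e[0],x))
    for e,x in sorted(best,key=lambda t:t[0])[:4]: print('   ',x,round(e,1))
E
```

```text
[242.1 576.2 256.3] [[0.922, -0.387, -0.0], [-0.387, -0.922, 0.0], [-0.0, -0.0, -1.0]]
roller scene [(array([181.1, 412.3]), 0.94), (array([247. , 232.5]), 0.7), (array([154.5, 287.9]), 0.68), (array([205.1, 351.4]), 0.63)]
roller side [(array([252.4, 247.2]), 0.79), (array([162.1, 260.1]), 0.71), (array([251.9, 406.2]), 0.71), (array([183.1, 310.2]), 0.61)]
    [ 747.8 -217.4   23.1] 1.4
    [368.6 259.5  35.5] 1.5
    [524.4  92.8  49.5] 5.2
    [ 303.    57.8 -198.9] 6.7
rest scene [(array([222.2, 331.9]), 0.95)]
rest side [(array([204.6, 335.3]), 0.7), (array([168.3, 332.1]), 0.23)]
    [587.2  37.3  10. ] 7.9
    [611.5  68.9  94.8] 32.2
crest scene [(array([229.5, 315.3]), 0.7)]
crest side [(array([201. , 348.2]), 0.93), (array([379.3, 290.2]), 0.36)]
    [631.8   5.9  34.2] 5.3
    [ 338.3 -168.4 -475.1] 105.9
valley scene [(array([207. , 353.6]), 0.81)]
valley side [(array([206.7, 333.2]), 0.71)]
    [557.   70.7  12.9] 47.6
seat scene []
seat side [(array([191.3, 355.4]), 0.77), (array([329.4, 343.3]), 0.65)]
keeper_mid scene [(array([222.6, 369.6]), 0.68)]
keeper_mid side [(array([169.4, 333.6]), 0.7), (array([137.4, 303.9]), 0.48)]
    [602.4 155.5  61.1] 5.8
    [562.7 186.9 114. ] 65.4
size_jar scene [(array([185.5, 323.5]), 0.88)]
size_jar side [(array([220.4, 278.5]), 0.59)]
    [414.3 -20.6   0.7] 7.8
small_roller scene [(array([207.3, 286.3]), 0.57)]
small_roller side [(array([242.5, 321.2]), 0.69)]
    [ 529.1 -117.5  -11.4] 5.0
weight scene [(array([187.5, 306.7]), 0.66)]
weight side [(array([206.3, 334.1]), 0.52), (array([232.9, 291.4]), 0.49)]
    [443.6 -74.5   0.8] 1.5
    [554.9 -57.6  94.9] 20.3
leaf_book scene [(array([265.2, 396.6]), 0.68)]
leaf_book side [(array([170. , 351.1]), 0.73)]
    [683.  252.5 -14. ] 8.4
```

View pics/scene1.png

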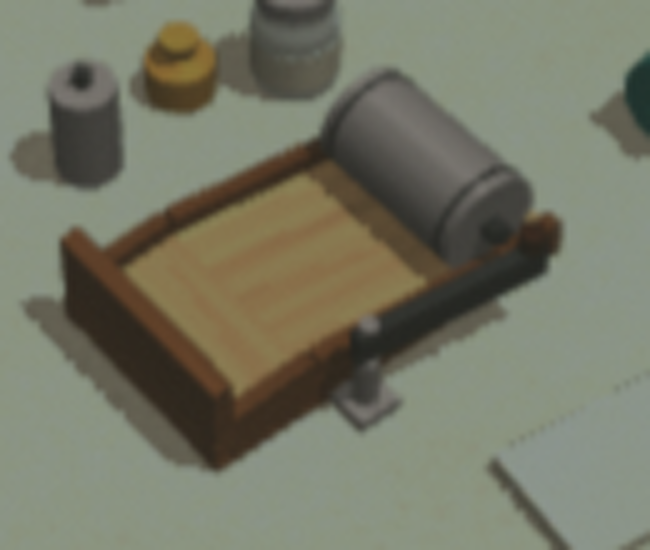

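The crop shows the steel roller in the valley. The stop board is at the near-left, and the keeper bar is open outside the left cheek with its pivot foot at about crop (365,390). I'll go to a high point behind the roller and look with the wrist camera.

Call:
apply_moves(
  rows=[
    {"hand":1,"delta_pos":[100,80,0],"yaw":0.1},
    {"hand":1,"delta_pos":[200,160,0],"yaw":0.2},
    {"hand":1,"delta_pos":[300,240,0],"yaw":0.28},
    {"hand":1,"delta_pos":[390,310,0],"yaw":0.28},
    {"hand":1,"delta_pos":[390,310,0],"yaw":0.28},
    {"hand":1,"delta_pos":[390,310,0],"yaw":0.28},
    {"hand":1,"delta_pos":[390,310,0],"yaw":0.28},
    {"hand":1,"delta_pos":[390,310,0],"yaw":0.28},
    {"hand":1,"delta_pos":[390,310,0],"yaw":0.28},
    {"hand":1,"delta_pos":[390,310,0],"yaw":0.28},
    {"hand":1,"delta_pos":[390,310,0],"yaw":0.28},
    {"hand":1,"delta_pos":[390,310,0],"yaw":0.28},
  ],
)

```text
clock: 2.7
position: [482.2, 137.3, 256.8]
ee_rot: [0.943, -0.332, 0.0, -0.0]
contact_force: [0.9, 1.3, -0.3]
gripper_width: 85.5
grasp_force: 0.0
```

```bash
python3 - <<'E'
from h import *
np.set_printoptions(precision=1,suppress=True)
w=cam('wrist'); save(w,'pics/wrist1.png')
s=read_state(); print(s['position'],R.from_quat(s['ee_rot']).as_matrix().round(3).tolist(),w['xyz'])
for q in ['roller','rest','crest','valley','seat','keeper_mid']:
    z={'roller':47,'rest':0,'crest':32,'valley':47,'seat':65,'keeper_mid':59}[q]
    for x in nets.pinpoint('wrist',q)[:3]: print(q,np.round(x['location'],1),round(x['score'],2),onz(w,x['location'],z))
E
```

```text
[484.2 132.7 256.6] [[0.776, -0.631, 0.001], [-0.631, -0.776, -0.002], [0.002, 0.001, -1.0]] [534.7  94.1 375.5]
roller [127.5 326.5] 0.95 [517.3  99.   47. ]
roller [311.4 297.6] 0.92 [372.6 257.6  47. ]
rest [ 39.3 323.9] 0.82 [588.6  44.6   0. ]
crest [398.1 156.3] 0.23 [381.2 500.6  32. ]
keeper_mid [ 95.9 222.1] 0.72 [602.4 157.3  59. ]
keeper_mid [396.1 158.9] 0.2 [393.4 463.8  59. ]
```

View pics/wrist1.png

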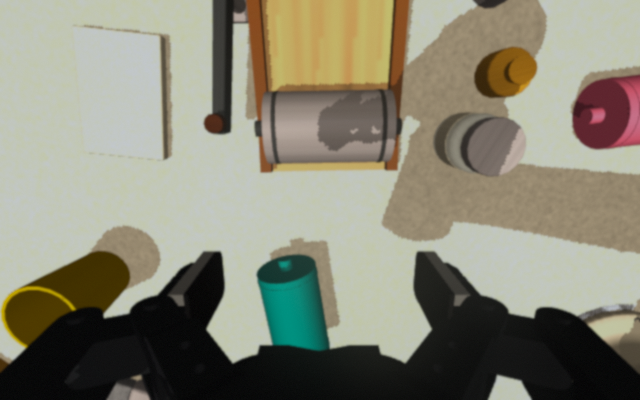

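The wrist view shows the roller square in the track at (127,328), with stubs at (128,257) and (127,401). The cheek lower corners are at (172,263) and (170,398), and the keeper runs from its knob at (123,216) up to (0,220). The turquoise decoy is below, at (300,290).

```bash
python3 - <<'E'
from h import *
np.set_printoptions(precision=1,suppress=True)
w=cam('wrist'); I={c:cam(c) for c in('scene','side')}
for n,a,b,z in [('stub',(128,256),(127,402),47),('corner',(172,263),(170,398),29)]:
    A=onz(w,a,z);B=onz(w,b,z); d=A-B; print(n,A,B,(A+B)/2,np.linalg.norm(d),'yaw of rest',np.degrees(np.arctan2(d[1],d[0]))-90)
print('knob',onz(w,(123,216),86))
# multi-view roller & keeper_mid & crest
for q,ws in [('roller',(127.5,328)),('keeper_mid',None)]:
    L=[]
    for c,im in [('scene',I['scene']),('side',I['side']),('wrist',w)]:
        t={'scene':(205,352),'side':(183,310),'wrist':(127,328)} if q=='roller' else {'scene':(222,370),'side':(169,334),'wrist':(96,222)}
        r=[x for x in nets.pinpoint(c,q) if np.hypot(*(np.array(x['location'])-t[c]))<15]
        if r: L.append(ray(im,r[0]['location']))
    print(q,len(L),*tri(L))
p=w['pixels']; 
E
```

```text
stub [560.1 157.3  47. ] [469.4  42.7  47. ] [514.8 100.   47. ] 146.14950044302353 yaw of rest -38.38015144583453
corner [521.6 186.1  29. ] [430.8  69.4  29. ] [476.2 127.7  29. ] 147.86879038519058 yaw of rest -37.89101163764843
knob [582.2 174.7  86. ]
roller 3 [519.4  96.8  53.6] [np.float64(9.555775576794439), np.float64(7.75998131176695), np.float64(2.4968934403422622)]
keeper_mid 3 [603.1 159.2  52.2] [np.float64(9.024146823001134), np.float64(7.980468772872841), np.float64(2.3396980474625106)]
```

```bash
cat > rf.py <<'E'
from h import *
np.set_printoptions(precision=1,suppress=True)
O=np.array([583.,45.,0]); a=np.radians(-38.2)
u=np.array([np.cos(a),np.sin(a),0]); v=np.array([-np.sin(a),np.cos(a),0])
def rest(p): p=np.array(p)-O; return np.array([p@u,p@v,p[2]])
def st():
    s=read_state(); M=R.from_quat(s['ee_rot']).as_matrix()
    print(round(s['clock'],2),s['position'],'rest',rest(s['position']),'toolx yaw',np.degrees(np.arctan2(M[1,0],M[0,0])),s['contact_force'],s['gripper_width'])
    return s
E
python3 -c "
from rf import *
st()
for c in ('wrist',): im=cam(c); st(); print(rest(im['xyz']), proj(im,O-86*u+[0,0,47]))
"
```

```text
3.5 [481.4 139.6 256.3] rest [-138.3   11.5  256.3] toolx yaw -38.800398011142974 [-0.  -0.3 -0.3] 85.3088405791833
3.55 [481.5 139.5 256.3] rest [-138.3   11.5  256.3] toolx yaw -38.81321109636729 [0.5 0.1 1. ] 85.26385767603898
[-70.3  10.3 375.1] [np.float64(126.38376392050469), np.float64(329.53401655228896)]
```

Call:
apply_moves(
  rows=[
    {"hand":0.4,"delta_pos":[-22,11.5,0],"yaw":-0.01},
    {"hand":0.4,"delta_pos":[-22,11.5,40],"yaw":-0.01},
    {"hand":0.4,"delta_pos":[-22,11.5,80],"yaw":-0.01},
    {"hand":0.4,"delta_pos":[-22,11.5,120],"yaw":-0.01},
    {"hand":0.4,"delta_pos":[-22,11.5,120],"yaw":-0.01},
    {"hand":0.4,"delta_pos":[-22,11.5,120],"yaw":-0.01},
    {"hand":0.4,"delta_pos":[-22,11.5,120],"yaw":-0.01},
  ],
)

```text
clock: 4.13
position: [458.7, 145.0, 138.2]
ee_rot: [0.945, -0.327, 0.001, -0.001]
contact_force: [-0.4, 0.3, -0.1]
gripper_width: 59.8
grasp_force: 0.0
```

```bash
python3 - <<'E'
from rf import *
st()
for i in range(3):
    w=cam('wrist')
    print([(np.round(x['location'],1),round(x['score'],2),rest(onz(w,x['location'],47))) for x in nets.pinpoint('wrist','roller')[:2]], proj(w,O-86*u+[0,0,47]))
    print([(np.round(x['location'],1),round(x['score'],2),rest(onz(w,x['location'],32))) for x in nets.pinpoint('wrist','crest')[:1]])
    print([(np.round(x['location'],1),round(x['score'],2),rest(onz(w,x['location'],65))) for x in nets.pinpoint('wrist','seat')[:1]])
st(); save(w,'pics/wrist2.png')
E
```

```text
4.13 [458.7 145.  138.2] rest [-159.5    1.7  138.2] toolx yaw -38.21200287297439 [-0.4  0.3 -0.1] 59.79502967417393
[(array([ 96.3, 322.2]), 0.59, array([-82.9,  -0.6,  47. ]))] [np.float64(101.51061228894793), np.float64(321.2764705143427)]
[(array([309.9,   8.1]), 0.48, array([-247. ,  253.8,   32. ]))]
[]
[(array([ 96.3, 320.8]), 0.81, array([-83.2,   0.1,  47. ]))] [np.float64(101.01184367851734), np.float64(321.0076448429492)]
[]
[]
[(array([ 98.2, 316.1]), 0.78, array([-84.8,   1.8,  47. ]))] [np.float64(100.21750663394428), np.float64(318.9951259919222)]
[]
[(array([ 97.3, 318.9]), 0.4, array([-84.9,   0. ,  65. ]))]
4.73 [457.2 144.1 136.4] rest [-160.2    0.1  136.4] toolx yaw -38.263990332483935 [-0.  -0.1  0.1] 59.782055926041025
```

View pics/wrist2.png

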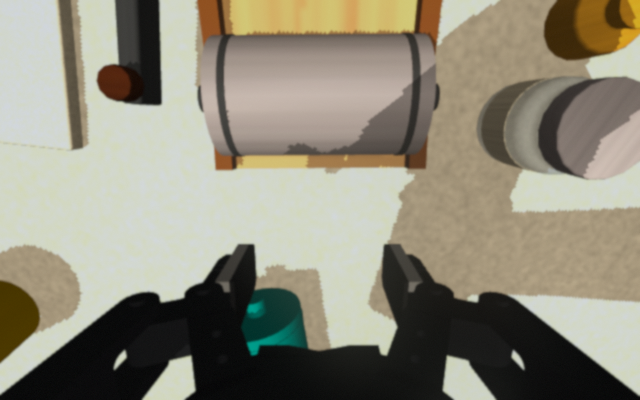

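The wrist view shows the roller centred between the fingers and square to them, axis at row 97, column 320. I'll lower and close up gently.

Call:
apply_moves(
  rows=[
    {"hand":0.4,"delta_pos":[0,0,36],"yaw":0},
    {"hand":0.4,"delta_pos":[0,0,73],"yaw":0},
    {"hand":0.4,"delta_pos":[0,0,73],"yaw":0},
    {"hand":0.4,"delta_pos":[4,0,73],"yaw":0},
    {"hand":0.4,"delta_pos":[8,0,73],"yaw":0},
    {"hand":0.4,"delta_pos":[12,0,73],"yaw":0},
    {"hand":0.4,"delta_pos":[15,0,73],"yaw":0},
    {"hand":0.4,"delta_pos":[18,0,73],"yaw":0},
    {"hand":0.4,"delta_pos":[20,0,73],"yaw":0},
    {"hand":0.4,"delta_pos":[22,0,73],"yaw":0},
    {"hand":0.4,"delta_pos":[24,0,73],"yaw":0},
  ],
)

```text
clock: 5.65
position: [476.3, 129.2, 63.7]
ee_rot: [0.945, -0.328, 0.0, -0.0]
contact_force: [-0.1, -0.8, 1.4]
gripper_width: 59.7
grasp_force: 0.0
```

```bash
python3 -c "
from rf import *
st()
w=cam('wrist'); save(w,'pics/wrist3.png')
print([(x['location'],x['score']) for x in nets.pinpoint('wrist','roller')[:2]]); st()
"
```

```text
5.65 [476.3 129.2  63.7] rest [-135.9    0.1   63.7] toolx yaw -38.27020318110768 [-0.1 -0.8  1.4] 59.65402169845898
[([151.9, 314.8], 0.75)]
5.75 [476.2 129.1  63.4] rest [-135.9    0.1   63.4] toolx yaw -38.28077583070483 [-0.4  0.1 -0.3] 60.47005843364486
```

View pics/wrist3.png

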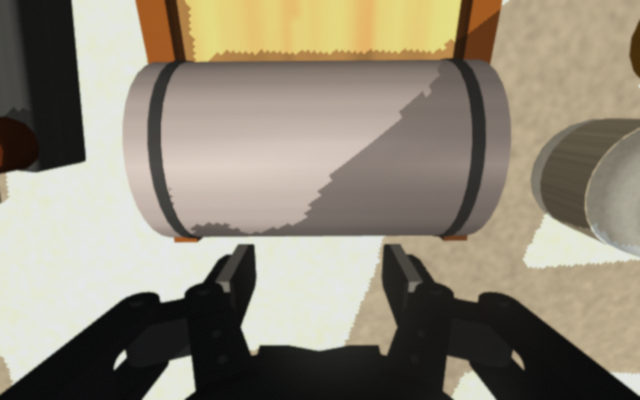

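The fingertips are a few mm behind the roller (row 240), symmetric and level with its axis. I'll start the push.

Call:
apply_moves(
  rows=[
    {"hand":0.4,"delta_pos":[2,0,0],"yaw":0},
    {"hand":0.4,"delta_pos":[4,0,0],"yaw":0},
    {"hand":0.4,"delta_pos":[6,0,0],"yaw":0},
    {"hand":0.4,"delta_pos":[8,0,-0.5],"yaw":0},
    {"hand":0.4,"delta_pos":[11,0,-1],"yaw":0},
    {"hand":0.4,"delta_pos":[14,0,-1.5],"yaw":0},
    {"hand":0.4,"delta_pos":[18,0,-2],"yaw":0},
    {"hand":0.4,"delta_pos":[22,0,-2.5],"yaw":0},
    {"hand":0.4,"delta_pos":[26,0,-3],"yaw":0},
    {"hand":0.4,"delta_pos":[30,0,-3.5],"yaw":0},
    {"hand":0.4,"delta_pos":[34,0,-4],"yaw":0},
    {"hand":0.4,"delta_pos":[38,0,-4.5],"yaw":0},
  ],
)

```text
clock: 6.75
position: [506.2, 105.4, 67.8]
ee_rot: [0.945, -0.328, -0.0, 0.0]
contact_force: [-2.7, 2.1, 1.0]
gripper_width: 59.7
grasp_force: 1.5
```

```bash
python3 -c "
from rf import *
st()
w=cam('wrist')
print([(x['location'],x['score'],rest(onz(w,x['location'],52))) for x in nets.pinpoint('wrist','roller')[:2]]); st()
"
```

```text
6.75 [506.2 105.4  67.8] rest [-97.7  -0.   67.8] toolx yaw -38.27085364676272 [-2.7  2.1  1. ] 59.71080166559194
[([166.4, 314.4], 0.64, array([-52.6,   1.3,  52. ]))]
6.85 [506.7 105.3  67.8] rest [-97.2   0.1  67.8] toolx yaw -38.31019070769376 [-0.2 -0.1 -0.7] 60.11387455088569
```

Call:
apply_moves(
  rows=[
    {"hand":0.4,"delta_pos":[2,0,-0.3],"yaw":0},
    {"hand":0.4,"delta_pos":[5,0,-0.7],"yaw":0},
    {"hand":0.4,"delta_pos":[9,0,-1.3],"yaw":0},
    {"hand":0.4,"delta_pos":[13,0,-1.8],"yaw":0},
    {"hand":0.4,"delta_pos":[17,0,-2.4],"yaw":0},
    {"hand":0.4,"delta_pos":[21,0,-3],"yaw":0},
    {"hand":0.4,"delta_pos":[25,0,-3.5],"yaw":0},
    {"hand":0.4,"delta_pos":[29,0,-4],"yaw":0},
    {"hand":0.4,"delta_pos":[33,0,-4.6],"yaw":0},
    {"hand":0.4,"delta_pos":[37,0,-5.2],"yaw":0},
    {"hand":0.4,"delta_pos":[41,0,-5.8],"yaw":0},
    {"hand":0.4,"delta_pos":[44,0,-6.2],"yaw":0},
  ],
)

```text
clock: 7.85
position: [540.9, 78.2, 74.1]
ee_rot: [0.945, -0.328, 0.0, -0.0]
contact_force: [-2.3, 2.2, 1.7]
gripper_width: 60.2
grasp_force: 1.5
```

Call:
apply_moves(
  rows=[
    {"hand":0.4,"delta_pos":[2,0,-0.3],"yaw":0},
    {"hand":0.4,"delta_pos":[5,0,-0.7],"yaw":0},
    {"hand":0.4,"delta_pos":[9,0,-1.3],"yaw":0},
    {"hand":0.4,"delta_pos":[13,0,-1.8],"yaw":0},
    {"hand":0.4,"delta_pos":[17,0,-2.4],"yaw":0},
    {"hand":0.4,"delta_pos":[21,0,-3],"yaw":0},
    {"hand":0.4,"delta_pos":[25,0,-3.5],"yaw":0},
    {"hand":0.4,"delta_pos":[29,0,-4],"yaw":0},
    {"hand":0.4,"delta_pos":[33,0,-4.6],"yaw":0},
    {"hand":0.4,"delta_pos":[37,0,-5.2],"yaw":0},
    {"hand":0.4,"delta_pos":[40,0,-5.6],"yaw":0},
    {"hand":0.4,"delta_pos":[43,0,-6],"yaw":0},
  ],
)

```text
clock: 8.85
position: [574.4, 51.6, 80.0]
ee_rot: [0.945, -0.328, -0.0, 0.0]
contact_force: [-1.7, 2.1, 1.2]
gripper_width: 60.0
grasp_force: 1.5
```

```bash
python3 -c "
from rf import *
st()
w=cam('wrist')
print([(x['location'],x['score'],rest(onz(w,x['location'],64))) for x in nets.pinpoint('wrist','roller')[:2]]); st()
save(w,'pics/wrist4.png')
"
```

```text
8.85 [574.4  51.6  80. ] rest [-10.9  -0.1  80. ] toolx yaw -38.272754904260395 [-1.7  2.1  1.2] 60.04879877185358
[([164.9, 313.9], 0.64, array([34.9,  1.5, 64. ]))]
8.95 [574.8  51.4  80. ] rest [-10.4   0.   80. ] toolx yaw -38.29380518689536 [ 0.3  0.3 -0.8] 60.29487207845372
```

View pics/wrist4.png

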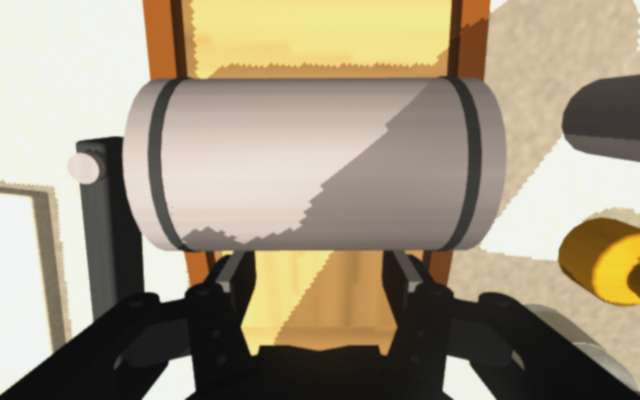

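The roller is still square, at about x=35, with the fingers in touch. Next I take it slowly over the crest.

Call:
apply_moves(
  rows=[
    {"hand":0.4,"delta_pos":[2,0,-0.3],"yaw":0},
    {"hand":0.4,"delta_pos":[5,0,-0.7],"yaw":0},
    {"hand":0.4,"delta_pos":[8,0,-1.1],"yaw":0},
    {"hand":0.4,"delta_pos":[11,0,-1.5],"yaw":0},
    {"hand":0.4,"delta_pos":[14,0,-1.9],"yaw":0},
    {"hand":0.4,"delta_pos":[17,0,-2.3],"yaw":0},
    {"hand":0.4,"delta_pos":[20,0,-2.6],"yaw":0},
    {"hand":0.4,"delta_pos":[23,0,-2.8],"yaw":0},
    {"hand":0.4,"delta_pos":[26,0,-2.8],"yaw":0},
    {"hand":0.4,"delta_pos":[29,0,-2.6],"yaw":0},
    {"hand":0.4,"delta_pos":[33,0,-2.4],"yaw":0},
    {"hand":0.4,"delta_pos":[37,0,-2.1],"yaw":0},
  ],
)

```text
clock: 9.95
position: [603.8, 28.5, 82.0]
ee_rot: [0.945, -0.328, 0.0, 0.0]
contact_force: [-0.6, -0.3, -0.1]
gripper_width: 60.4
grasp_force: 0.0
```

Call:
apply_moves(
  rows=[
    {"hand":0.4,"delta_pos":[3,0,0],"yaw":0},
    {"hand":0.4,"delta_pos":[6,0,0],"yaw":0},
    {"hand":0.4,"delta_pos":[8,0,0],"yaw":0},
    {"hand":0.4,"delta_pos":[8,0,0],"yaw":0},
    {"hand":0.4,"delta_pos":[8,0,0],"yaw":0},
    {"hand":0.4,"delta_pos":[8,0,0],"yaw":0},
  ],
)

```text
clock: 10.45
position: [609.4, 24.1, 82.1]
ee_rot: [0.945, -0.328, -0.0, -0.0]
contact_force: [-0.2, 0.4, 0.5]
gripper_width: 59.9
grasp_force: 0.0
```

```bash
python3 -c "
from rf import *
st()
w=cam('wrist')
print([(x['location'],x['score'],rest(onz(w,x['location'],65))) for x in nets.pinpoint('wrist','roller')[:2]]); st()
save(w,'pics/wrist5.png')
"
```

```text
10.45 [609.4  24.1  82.1] rest [33.7 -0.1 82.1] toolx yaw -38.2599645844705 [-0.2  0.4  0.5] 59.933920542464044
[([147.4, 313.5], 0.84, array([86.7,  1.6, 65. ]))]
10.55 [609.4  24.1  82.1] rest [33.7 -0.1 82.1] toolx yaw -38.25076469976021 [ 0.2  0.8 -1.2] 59.67769931284918
```

View pics/wrist5.png

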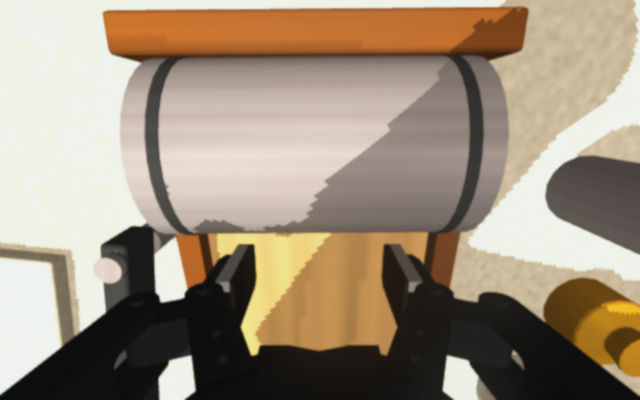

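The roller lies square against the stop at about x=86. From the measurements the keeper is at about -0.11 rad. I'll retreat, rise, cross to the outer side of the bar and shut the fingers.

Call:
apply_moves(
  rows=[
    {"hand":0.4,"delta_pos":[-8,0,0],"yaw":0},
    {"hand":0.4,"delta_pos":[-16,0,0],"yaw":0},
    {"hand":0.4,"delta_pos":[-16,0,-40],"yaw":0},
    {"hand":0.4,"delta_pos":[-16,0,-80],"yaw":0},
    {"hand":0.4,"delta_pos":[-16,0,-110],"yaw":0},
    {"hand":0.4,"delta_pos":[-30,-30,-110],"yaw":0},
    {"hand":-1,"delta_pos":[-50,-65,-110],"yaw":0},
    {"hand":-1,"delta_pos":[-65,-100,-110],"yaw":0},
    {"hand":-1,"delta_pos":[-79,-140,-110],"yaw":0},
    {"hand":-1,"delta_pos":[-79,-140,-110],"yaw":0},
    {"hand":-1,"delta_pos":[-79,-140,-110],"yaw":0},
    {"hand":-1,"delta_pos":[-79,-140,-110],"yaw":0},
  ],
)

```text
clock: 11.55
position: [633.2, 183.2, 191.6]
ee_rot: [0.945, -0.327, -0.001, 0.0]
contact_force: [-0.3, 0.0, -0.3]
gripper_width: 0.4
grasp_force: 0.0
```

```bash
python3 -c "
from rf import *
st()
w=cam('wrist')
for q,z in (('roller',65),('keeper_mid',59)):
  print(q,[(x['location'],x['score'],rest(onz(w,x['location'],z))) for x in nets.pinpoint('wrist',q)[:2]])
st(); save(w,'pics/wrist6.png')
"
```

```text
11.55 [633.2 183.2 191.6] rest [-46.  139.6 191.6] toolx yaw -38.20346475548025 [-0.3  0.  -0.3] 0.37264221606873005
roller [([11.8, 521.8], 0.77, array([86.5,  0.4, 65. ]))]
keeper_mid []
11.7 [633.7 181.7 192.3] rest [-44.7 138.8 192.3] toolx yaw -38.32522451055859 [-0.4 -0.1  0.5] 0.07017927299095494
```

View pics/wrist6.png

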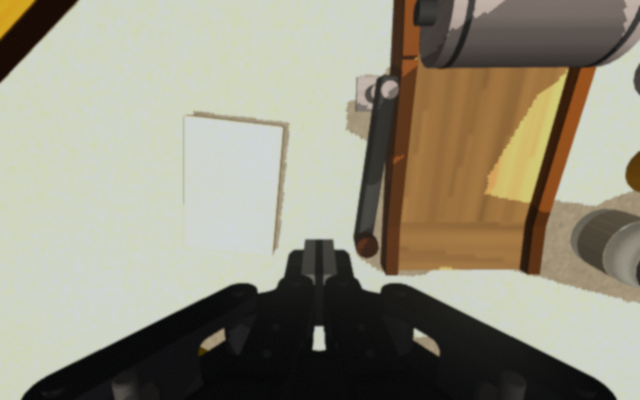

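The bar lies along the left cheek with its knob at (243,367), and the fingers are outside it with the book clear on the left. I'll lower, then sweep.

Call:
apply_moves(
  rows=[
    {"hand":-1,"delta_pos":[0,0,40],"yaw":0},
    {"hand":-1,"delta_pos":[0,0,80],"yaw":0},
    {"hand":-1,"delta_pos":[0,0,110],"yaw":0},
    {"hand":-1,"delta_pos":[0,0,116],"yaw":0},
    {"hand":-1,"delta_pos":[-2,8,116],"yaw":0},
    {"hand":-1,"delta_pos":[-4,16,116],"yaw":0},
    {"hand":-1,"delta_pos":[-5,22,116],"yaw":0},
    {"hand":-1,"delta_pos":[-5,28,116],"yaw":0},
    {"hand":-1,"delta_pos":[-6,36,116],"yaw":0},
    {"hand":-1,"delta_pos":[-6,44,116],"yaw":0},
    {"hand":-1,"delta_pos":[-7,52,116],"yaw":0},
    {"hand":-1,"delta_pos":[-7,60,116],"yaw":0},
  ],
)

```text
clock: 12.7
position: [591.3, 139.7, 76.8]
ee_rot: [0.945, -0.328, 0.001, -0.001]
contact_force: [1.3, 0.8, -0.2]
gripper_width: -0.0
grasp_force: 0.6
```

```bash
python3 -c "
from rf import *
st()
w=cam('wrist')
for q,z in (('roller',65),('keeper_mid',59)):
  print(q,[(x['location'],x['score'],rest(onz(w,x['location'],z))) for x in nets.pinpoint('wrist',q)[:2]])
"
```

```text
12.7 [591.3 139.7  76.8] rest [-52.   79.5  76.8] toolx yaw -38.25590605338339 [ 1.3  0.8 -0.2] -0.027601969405310393
roller []
keeper_mid [([254.5, 364.0], 0.64, array([-48.6,  58.1,  59. ]))]
```

The keeper is turning, at about 0.37 rad as planned. I'll continue the arc.

Call:
apply_moves(
  rows=[
    {"hand":-1,"delta_pos":[2,8,0],"yaw":0},
    {"hand":-1,"delta_pos":[4,16,0],"yaw":0},
    {"hand":-1,"delta_pos":[7,25,0],"yaw":0},
    {"hand":-1,"delta_pos":[11,33,0],"yaw":0},
    {"hand":-1,"delta_pos":[17,41,0],"yaw":0},
    {"hand":-1,"delta_pos":[23,48,0],"yaw":0},
    {"hand":-1,"delta_pos":[29,55,0],"yaw":0},
    {"hand":-1,"delta_pos":[36,61,0],"yaw":0},
    {"hand":-1,"delta_pos":[44,66,0],"yaw":0},
    {"hand":-1,"delta_pos":[52,70,0],"yaw":0},
    {"hand":-1,"delta_pos":[58,72,0],"yaw":0},
    {"hand":-1,"delta_pos":[62,73,0],"yaw":0},
  ],
)

```text
clock: 13.85
position: [595.4, 43.3, 76.0]
ee_rot: [0.945, -0.328, -0.0, 0.0]
contact_force: [-1.4, 0.8, 0.6]
gripper_width: -0.2
grasp_force: 0.4
```

Call:
apply_moves(
  rows=[
    {"hand":-1,"delta_pos":[3,0,0],"yaw":0},
    {"hand":-1,"delta_pos":[6,0,0],"yaw":0},
    {"hand":-1,"delta_pos":[8,0,0],"yaw":0},
    {"hand":-1,"delta_pos":[8,0,0],"yaw":0},
  ],
)

```text
clock: 14.18
position: [601.5, 39.3, 76.0]
ee_rot: [0.945, -0.328, -0.0, 0.0]
contact_force: [0.4, -0.5, 0.2]
gripper_width: 0.1
grasp_force: 0.0
```

Call:
apply_moves(
  rows=[
    {"hand":-1,"delta_pos":[2,0,0],"yaw":0},
    {"hand":-1,"delta_pos":[4,0,0],"yaw":0},
    {"hand":-1,"delta_pos":[5,0,0],"yaw":0},
  ],
)

```text
clock: 14.43
position: [603.3, 37.7, 76.0]
ee_rot: [0.945, -0.328, -0.002, 0.0]
contact_force: [-9.0, 9.7, 5.6]
gripper_width: -0.1
grasp_force: 6.5
```

```bash
python3 -c "
from rf import *
st()
w=cam('wrist')
for q,z in (('roller',65),('keeper_mid',59)):
  print(q,[(x['location'],x['score'],rest(onz(w,x['location'],z))) for x in nets.pinpoint('wrist',q)[:2]])
st()
"
```

```text
14.43 [603.3  37.7  76. ] rest [20.5  6.8 76. ] toolx yaw -38.280329992786335 [-9.   9.7  5.6] -0.0745113364972652
roller [([118.6, 331.6], 0.85, array([85.3,  1.3, 65. ]))]
keeper_mid [([231.5, 332.8], 0.96, array([35.5,  0. , 59. ]))]
14.58 [603.2  37.8  76. ] rest [20.4  6.8 76. ] toolx yaw -38.24666793021904 [-7.   7.5  4. ] -0.09871185884546615
```

The keeper is at its end stop: 13 N of resistance, with its mid at (35.5, 0). The roller is at 85.3. I'll retreat back and up.

Call:
apply_moves(
  rows=[
    {"hand":-1,"delta_pos":[-8,0,0],"yaw":0},
    {"hand":-1,"delta_pos":[-20,0,0],"yaw":0},
    {"hand":-1,"delta_pos":[-30,0,-20],"yaw":0},
    {"hand":-1,"delta_pos":[-50,0,-60],"yaw":0},
    {"hand":-1,"delta_pos":[-75,0,-95],"yaw":0},
    {"hand":-1,"delta_pos":[-100,0,-130],"yaw":0},
    {"hand":-1,"delta_pos":[-100,0,-130],"yaw":0},
    {"hand":-1,"delta_pos":[-100,0,-130],"yaw":0},
    {"hand":-1,"delta_pos":[-100,0,-130],"yaw":0},
  ],
)

```text
clock: 15.33
position: [526.1, 98.6, 206.3]
ee_rot: [0.945, -0.327, 0.0, -0.0]
contact_force: [-0.2, 1.1, -0.8]
gripper_width: 0.0
grasp_force: 0.0
```

```bash
python3 -c "
from rf import *
st()
w=cam('wrist')
for q,z in (('roller',65),('keeper_mid',59)):
  print(q,[(x['location'],x['score'],rest(onz(w,x['location'],z))) for x in nets.pinpoint('wrist',q)[:2]])
save(w,'pics/wrist7.png')
"
```

```text
15.33 [526.1  98.6 206.3] rest [-77.8   7.  206.3] toolx yaw -38.218086946663824 [-0.2  1.1 -0.8] 0.006662882706291139
roller []
keeper_mid [([47.6, 326.1], 0.75, array([36.1,  1.2, 59. ])), ([336.5, 84.7], 0.41, array([-223.8,  237.1,   59. ]))]
```

View pics/wrist7.png

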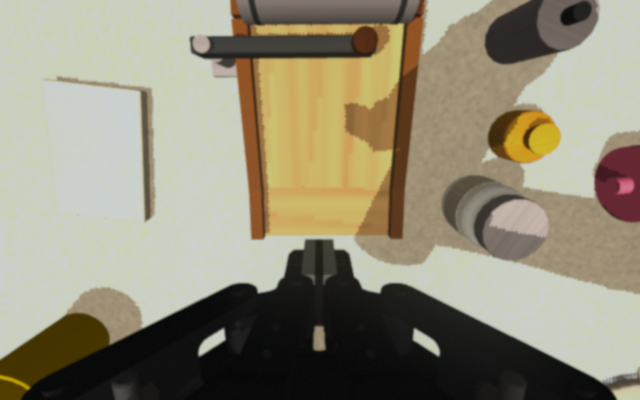

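The keeper lies square across the track, from (45,200) to (40,365), with the roller seated behind it. The neighbours are undisturbed, so I'm handing in.

```bash
python3 -c "
from bench import workorder
print(workorder.job_done())"
```

```text
the job is handed in; nothing more can be done
None
```

The roller was pushed over the crest and last measured home against the stop (x ≈ 85 mm), and the keeper arm is closed to its end stop behind it; the job was handed in at about 15 s, with no verdict returned.

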